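# Bring the old biscuit tub forward in the tilting crate and restock behind it

## Task

Lift the hinged wooden display crate by its handle to about 30 degrees and hold it there until the biscuit tub inside has slid down to the hinge end by itself (do not touch that tub), then lower the crate gently until it lies level again; do not let it fall and do not tip it much steeper than that. Only then pick up the matching tub that stands on the table, holding it lightly (grip force of about 40 N at most, the plastic is thin), and set it down gently, upright, in the space freed behind the first one, at the crate's handle end. Leave the jar, the round tin and the loaf where they are, and let go of everything.

Things in the scene. Friction and masses are not known exactly. Their poses are not given: they have to be found in the camera images.
- crate (a joint): tilt of the display crate about its hinge, rad: 0 = lying level on its stand, grows as the handle end is lifted (0.52 = 30 degrees; hard stop at 0.9). The hinge is nearly free: let go, the crate falls back to 0. Crate with contents weighs about 1 kg.
- crate_hinge (a point): middle of the hinge line, the lower edge of the crate's end wall nearest the robot. Axes (tilting with the crate): x along the floor to the handle end, y along the hinge, z normal to the floor. Open wooden crate with metal floor liner, outside 230 (x) x 160 (y) x 62 mm high, walls 10 mm; on a dark stand, its underside 29 mm above the table.
- crate_floor (a point): centre of the crate's inner floor (upper face), 115 mm along x and 8 mm up from the hinge; same axes as crate_hinge. Inside, x runs from -105 mm (hinge end) to +105 mm (handle end), y from -70 to +70 mm; the walls rise 54 mm above this floor.
- crate_grip (a point): grip point in the middle of the crate's handle, a straight wooden bar 24 mm wide (y) and 22 mm high that sticks out 85 mm along x from the middle of the end wall farthest from the robot; point lies 275 mm along x and 47 mm up from the hinge; 45 mm beyond the outside of the wall; same axes.
- old_tub: clear plastic biscuit tub with lid, 60 (x) x 105 (y) x 56 mm high (lid rim 62 x 107), 0.25 kg, standing inside the crate towards its handle end, its long side across the crate; origin at the centre of its underside, z up.
- new_tub: identical biscuit tub, 60 (x) x 105 (y) x 56 mm high (lid rim, the top 6 mm, 62 x 107), standing on the table outside the crate; origin at the centre of its underside, z up. Thin plastic.
- jar: bystander: upright glass jar, 68 mm across and 115 mm high; origin at the centre of its underside.
- tin: bystander: round metal tin, 88 mm across and 68 mm high; origin at the centre of its underside.
- loaf: bystander: long loaf of bread, 200 x 90 x 85 mm; origin at the centre of its underside, x along it.
- stand: the fixed dark wooden stand, 235 x 150 x 28 mm, under the crate; origin on the table below the hinge line, axes as crate_hinge when level.
There are look-alikes about, which are no part of the job. What is shaped like the new_tub but blue, purple or red is not meant.

How it is judged:
By the outcome, as a careful person would: the job done as asked, in the order asked, and still so for the second after the job is handed in, with the robot touching nothing.
It also fails if it takes over 67 s, if anything falls off the work surface, if the arm or the gripper's body presses on something with over 40 N, if the wrist force passes 120 N, or if a joint passes its speed limit or range.

## Robot

A 6-joint arm with a two-finger parallel gripper is mounted at the origin on the work surface. World frame = base frame: x ahead of the robot, y to its left, z up, the work surface at z = 0. Lengths are in mm, angles in rad, forces in N, time in s.
With the tool pointing down it reaches from about 300 to 775 mm from the base axis. Payload 14.6 kg.
Tool frame: the origin (TCP) lies on the centre line of the jaws, within the pads' length; the fingertips stand 14 mm ahead of it and the grasp point (between the pads) lies 5 mm behind it; z points along the fingers, y is the line along which they close (so a half turn about z gives the same grasp; the last joint's range is limited). The gripper opens to 85 mm and grips with 20 to 120 N. Pads are 22 mm wide; open, the fingers measure 114 mm over their backs; the gripper's body (76 mm by 85 mm) begins 54 mm behind the grasp point. The pads swing forward as they close: fully open they stand 13 mm farther back than shut.
Start: joints at [1.162, 0.3, 1.521, -0, 1.321, -0.067], TCP at [184.348, 518.175, 245.281] pointing down, gripper open.
Joint ranges: [-3.03, 3.03], [-0.79, 2.21], [0.23, 2.52], [-1.04, 4.18], [0, 3.07], [-2.55, 2.55]. Speed limits (rad/s): [2.22, 2.22, 2.57, 3.14, 3.14, 3.14].

## Interface

Orientations are given as a 3x3 rotation matrix whose columns are the frame's x, y, z axes.
In Python, from station import bot, snapshot gives the robot as it stands.
- The arm moves only by the shell command python3 -m pendant 'ROWS' [OPENING]. ROWS is JSON, one flat list of numbers, 6 for each row, row after row: the shift along the tool's x, y, z each as a share of 0.02 m, from -1 to 1, then the turn, a rotation vector about the tool's x, y, z each as a share of 0.12 rad, from -1 to 1. A call has 1 to 12 rows; each row shifts and turns the commanded pose from where the row before left it, along the tool's axes as they then stand; what a row does not reach is not made up. A row lasts 1/8 s, in which the tool goes at most 62.5 mm and 10.7 degrees, less where a joint would pass 70% of its speed; a pose out of reach is approached as far as the arm can. A call with a number of a shift or a turn outside -1 to 1 is refused whole. A call with a gripper value outside its range is refused whole. OPENING is the finger opening in mm, from 0 to 85.4, set as the call begins (- or left out, the last holds). The fingers move at their own pace and stop on an object; the grip force is fixed at half the most. Time passes only in rows, so rows that do not move let the fingers close. It gives the time, the measured TCP pose, the force, the opening and the grip force at its end, in the units of the state.
- bot.read_state(): the state, without advancing time (a new reading comes with each control period).
- snapshot(name): name is "scene" or "top" or "wrist"; returns a dict with "pixels" (420x560x3 uint8, red, green, blue), "depth" (420x560 float32, mm along the optical axis (not along the pixel's ray), 0 where there is no reading), "camera_matrix" (3x3 intrinsics, pixels), "origin" and "attitude" of the camera in the world; the wrist camera has in their place "mount" (4x4, takes a point from camera to tool coordinates, whose origin is the TCP and whose axes are the flange's). Camera axes: x right, y up, looking along -z (the intrinsics and any distortion apply to the point x, -y, -z); pixel columns grow to the right and rows downward; lengths in mm; the calibration is good to about 2 mm. A picture is of the moment at which its call begins: read the wrist's pose just before it.
- bot.job_done(): hands the job in; it is judged then, once.
The state is a dict: "t": time; "q": joint angles; "dq": joint speeds; "joint_efforts": joint torques, N m; "ee_pos": TCP position; "orientation": TCP orientation; "force": force on the tool from outside, world axes, zero at the start; "moment": the same for the moment, N m; "width": opening from 0.0 (shut) to 1.0 (fully open); "finger_force": force on a finger pad.
Only numpy, scipy, OpenCV 4.12 (cv2) and the standard library are available. Lean on these libraries where they do the work, as an engineer would, in place of code of your own. Each camera call takes 0.05 s, during which the arm holds its last target. There are 200 camera calls.

## Working session

There is one attempt and no reset: what is moved stays moved. The work goes in short steps, Python scripts to look and compute and a shell command to move; the robot and the scene stay as the last step left them, time stands still between calls to the robot, and variables do not carry over. Pictures are saved under pics/ and viewed, at most 10 in all, crops included, and the job is handed in when it is done.

```bash
ls; mkdir -p pics; python3 - <<'E'
from station import bot, snapshot
import cv2, numpy as np
s=bot.read_state(); print(s)
for n in ("scene","top"):
    d=snapshot(n); cv2.imwrite(f"pics/{n}0.png",d["pixels"][:,:,::-1]); np.savez(f"{n}0.npz",**d)
    print(n,d["camera_matrix"],d["origin"],d["attitude"],d.keys())
E
```

```text
pics
{'t': 0.0, 'q': array([ 1.16235961e+00,  3.00476160e-01,  1.52157040e+00,  2.94568503e-05,
        1.32068529e+00, -6.65992996e-02]), 'dq': array([ 1.04331903e-04,  1.41235629e-04,  6.49773739e-06, -2.14683342e-03,
        7.28378002e-05,  5.14787350e-04]), 'joint_efforts': array([-8.72290366e-05, -5.43487895e+01, -3.61801314e+01, -6.46249782e-05,
        3.86790998e-03,  3.52588563e-05]), 'ee_pos': array([184.28327649, 517.98623463, 244.72304431]), 'orientation': array([[-9.42137846e-01,  3.35225373e-01, -4.78651103e-04],
       [ 3.35225698e-01,  9.42137284e-01, -1.03414918e-03],
       [ 1.04282006e-04, -1.13476723e-03, -9.99999351e-01]]), 'force': array([-0.13846245, -1.17493926,  1.39232587]), 'moment': array([ 0.02687339, -0.01434104, -0.02166485]), 'finger_force': 0.0, 'width': 0.9990436045662946}
scene [[417.31229491   0.         286.82287447]
 [  0.         417.31229491 206.12602475]
 [  0.           0.           1.        ]] [1576.73809175 -266.33053344  730.34083903] [[ 0.27495689 -0.51019901  0.81492066]
 [ 0.96131518  0.13135018 -0.2421162 ]
 [ 0.01648747  0.84996712  0.52657769]] dict_keys(['pixels', 'depth', 'camera_matrix', 'origin', 'attitude'])
top [[450.32329819   0.         279.39221658]
 [  0.         450.32329819 210.18736004]
 [  0.           0.           1.        ]] [ 395.7161773    40.26891338 1324.82072463] [[-0.02462184  0.99211034 -0.12292616]
 [-0.99962429 -0.02295191  0.01498267]
 [ 0.01204307  0.12324888  0.99230271]] dict_keys(['pixels', 'depth', 'camera_matrix', 'origin', 'attitude'])
```

View pics/scene0.png

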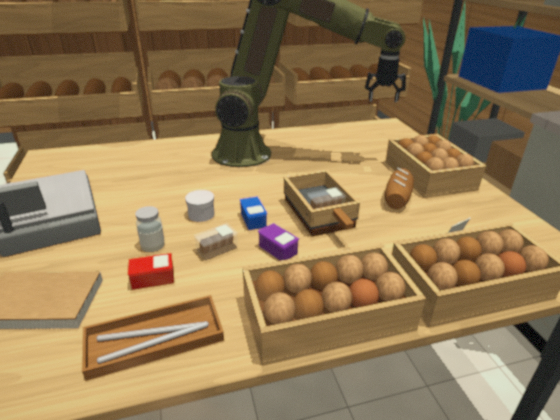

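View pics/top0.png

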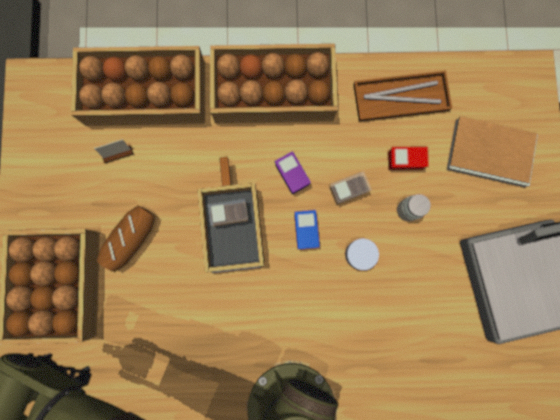

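Top view: the crate is at (232,227), its handle at (226,170) and the old tub inside it at (229,211). Tub candidates standing outside the crate are clear (351,188), purple (293,173), blue (307,229) and red (408,158). The clear one fits, because it matches the old tub and the coloured ones are excluded. Jar is at (414,207), tin (362,254), loaf (126,238). I'll confirm with a crop.

```bash
cat > h.py <<'E'
import numpy as np, cv2
from station import bot, snapshot
def cam(d):
    if "origin" in d: return np.array(d["origin"]),np.array(d["attitude"])
    s=d["state"]; R=s["orientation"]; m=d["mount"]
    return s["ee_pos"]+R@m[:3,3], R@m[:3,:3]
def rays(d,uv):
    K=d["camera_matrix"]; uv=np.atleast_2d(uv).astype(float)
    v=np.c_[(uv[:,0]-K[0,2])/K[0,0],-(uv[:,1]-K[1,2])/K[1,1],-np.ones(len(uv))]
    o,A=cam(d); return o,v@A.T
def onz(d,uv,z):
    o,r=rays(d,uv); return o+r*((z-o[2])/r[:,2])[:,None]
def cloud(d):
    h,w=d["depth"].shape; u,v=np.meshgrid(np.arange(w),np.arange(h))
    o,r=rays(d,np.c_[u.ravel(),v.ravel()]); P=o+r*d["depth"].reshape(-1,1)
    return P.reshape(h,w,3)
def tri(d1,p1,d2,p2):
    o1,a=rays(d1,p1);o2,b=rays(d2,p2);a=a[0]/np.linalg.norm(a);b=b[0]/np.linalg.norm(b)
    t=np.linalg.lstsq(np.c_[a,-b],o2-o1,rcond=None)[0]
    return (o1+a*t[0]+o2+b*t[1])/2, np.linalg.norm(o1+a*t[0]-o2-b*t[1])
def wrist(save=None):
    s=bot.read_state(); d=dict(snapshot("wrist")); d["state"]=s
    if save: cv2.imwrite(save,d["pixels"][:,:,::-1])
    return d
E
python3 - <<'E'
from h import *
T=dict(np.load("top0.npz")); S=dict(np.load("scene0.npz"))
cv2.imwrite("pics/crop0.png",cv2.resize(T["pixels"][140:280,190:390,::-1],None,fx=4,fy=4,interpolation=cv2.INTER_CUBIC))
P=cloud(T)
for n,b in dict(crate=(195,275,180,270),tub=(325,378,170,208)).items():
    Z=P[b[2]:b[3],b[0]:b[1]]
    hz=Z[...,2]
    print(n,np.percentile(hz,[2,25,50,75,98]).round(1))
    lo,hi=dict(crate=(84,100),tub=(48,66))[n]
    m=((hz>lo)&(hz<hi)).astype(np.uint8)
    k,l,st,c=cv2.connectedComponentsWithStats(m)
    i=1+st[1:,4].argmax(); pts=Z[l==i]
    print(np.median(pts[:,2]),cv2.minAreaRect(pts[:,:2].astype(np.float32)))
Z=P[140:200,200:250]; m=(Z[...,2]>60)&(Z[...,0]>Z[...,0].max()-400)
hsv=cv2.cvtColor(T["pixels"],cv2.COLOR_RGB2HSV)
print(hsv[165,226],hsv[150,226])
for v in range(156,190,4): print(v,[P[v,u].round(0).tolist() for u in (222,226,230)])
E
```

```text
crate [-4.1  2.4 37.1 87.5 96.2]
90.92260525598795 ((515.2064819335938, 159.77537536621094), (248.3387451171875, 160.4325714111328), 4.862247943878174)
tub [-5.2 -0.4  3.2 55.  60.5]
55.76695748354268 ((615.8890380859375, -184.7623748779297), (62.03371810913086, 107.75762176513672), 20.090227127075195)
[ 14 175 157] [ 19 126 194]
156 [[729.0, 189.0, -3.0], [727.0, 176.0, 3.0], [728.0, 165.0, -3.0]]
160 [[695.0, 179.0, 87.0], [695.0, 168.0, 85.0], [716.0, 165.0, -3.0]]
164 [[683.0, 179.0, 86.0], [683.0, 168.0, 87.0], [703.0, 165.0, 0.0]]
168 [[673.0, 180.0, 83.0], [672.0, 168.0, 86.0], [690.0, 165.0, 2.0]]
172 [[660.0, 179.0, 87.0], [659.0, 168.0, 90.0], [679.0, 165.0, -3.0]]
176 [[649.0, 179.0, 88.0], [648.0, 168.0, 89.0], [666.0, 165.0, 0.0]]
180 [[638.0, 180.0, 84.0], [638.0, 169.0, 83.0], [640.0, 159.0, 71.0]]
184 [[627.0, 180.0, 85.0], [626.0, 169.0, 86.0], [626.0, 157.0, 86.0]]
188 [[614.0, 179.0, 91.0], [614.0, 168.0, 93.0], [613.0, 157.0, 92.0]]
```

View pics/crop0.png

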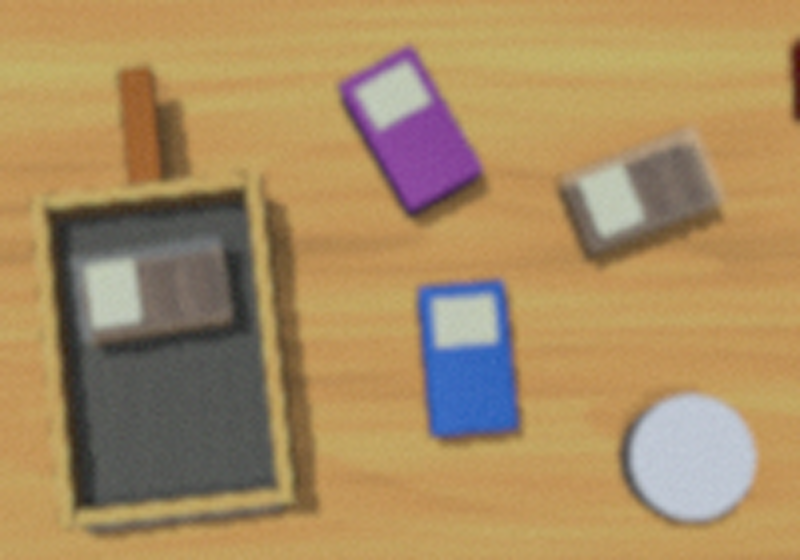

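The crop shows the clear tub at crop (642,197), which is top (350,189), identical to the one inside the crate. It is the new_tub. Next I'll refine the poses and triangulate heights.

```bash
python3 - <<'E'
from h import *
T=dict(np.load("top0.npz")); S=dict(np.load("scene0.npz"))
def quad(d,mask,name):
    mask=cv2.morphologyEx(mask.astype(np.uint8),cv2.MORPH_OPEN,np.ones((2,2)))
    k,l,st,c=cv2.connectedComponentsWithStats(mask); i=1+st[1:,4].argmax()
    print(name,st[i],c[i].round(1)); return l==i
def box(d,x0,x1,y0,y1):
    m=np.zeros((420,560),bool); m[y0:y1,x0:x1]=1; return m
hT=cv2.cvtColor(T["pixels"],cv2.COLOR_RGB2HSV); hS=cv2.cvtColor(S["pixels"],cv2.COLOR_RGB2HSV)
print("S handle hsv",hS[216,343],"table",hS[240,360], "T", hT[170,226])
hm=quad(T,box(T,212,240,150,184)&(hT[...,0]<16)&(hT[...,1]>150)&(hT[...,2]>90),"Thandle")
hs=quad(S,box(S,325,362,198,240)&(hS[...,0]<13)&(hS[...,1]>150),"Shandle")
v,u=np.nonzero(hm); q=onz(T,np.c_[u,v],87)
print("handle top rect",cv2.minAreaRect(q[:,:2].astype(np.float32)), q[:,0].max())
v,u=np.nonzero(hs); print("S handle extremes", u.min(),u.max(),v.min(),v.max())
# heights from both cameras' depth
for d,m,n in((T,hm,"T"),(S,hs,"S")):
    p=cloud(d)[m]; print(n,"handle z pct",np.percentile(p[:,2],[10,50,75,90,97]).round(1),"mean",np.median(p,0).round(1))
# crate rim walls in merged clouds
P=np.vstack([cloud(T)[178:275,192:270].reshape(-1,3)]); PS=cloud(S)[165:245,275:365].reshape(-1,3)
for n,p in(("T",P),("S",PS)):
    r=p[(p[:,2]>86)&(p[:,2]<97)&(p[:,0]<622)&(p[:,0]>370)&(abs(p[:,1]-160)<110)]
    print(n,"rim",len(r),np.median(r[:,2]),cv2.minAreaRect(r[:,:2].astype(np.float32)))
# tub rects, label as common feature
for d,h,b,n in((T,hT,(328,376,172,206),"T"),(S,hS,(194,238,224,258),"S")):
    w=cloud(d)[b[2]:b[3],b[0]:b[1]].reshape(-1,3); w=w[(w[:,2]>49)&(w[:,2]<65)]
    print(n,"tub",len(w),np.median(w[:,2]),cv2.minAreaRect(w[:,:2].astype(np.float32)))
lt=quad(T,box(T,328,376,172,206)&(hT[...,1]<70)&(hT[...,2]>180),"Tlabel")
ls=quad(S,box(S,194,238,224,258)&(hS[...,1]<70)&(hS[...,2]>170),"Slabel")
cen=lambda m:np.argwhere(m).mean(0)[::-1]
print("label tri",tri(T,cen(lt),S,cen(ls)))
lt=quad(T,box(T,205,250,195,225)&(hT[...,1]<70)&(hT[...,2]>180),"Told")
w=cloud(T)[195:228,205:252].reshape(-1,3); w=w[(w[:,2]>82)&(w[:,2]<102)&(w[:,0]<590)]
print("old",len(w),np.median(w[:,2]),cv2.minAreaRect(w[:,:2].astype(np.float32)))
E
```

```text
S handle hsv [ 16 162 183] table [ 20 108 227] T [ 14 178 156]
Thandle [221 158  11  27 225] [225.8 171.8]Traceback (most recent call last):
  File "<stdin>", line 12, in <module>
  File "<stdin>", line 5, in quad
ValueError: attempt to get argmax of an empty sequence
```

```bash
python3 - <<'E'
from h import *
T=dict(np.load("top0.npz")); S=dict(np.load("scene0.npz"))
def comp(mask):
    k,l,st,c=cv2.connectedComponentsWithStats(mask.astype(np.uint8)); i=1+st[1:,4].argmax() if k>1 else 0
    print(st[i],c[i].round(1)); return l==i
def box(x0,x1,y0,y1):
    m=np.zeros((420,560),bool); m[y0:y1,x0:x1]=1; return m
hT=cv2.cvtColor(T["pixels"],cv2.COLOR_RGB2HSV); hS=cv2.cvtColor(S["pixels"],cv2.COLOR_RGB2HSV)
hm=comp(box(212,240,150,184)&(hT[...,0]<16)&(hT[...,1]>150)&(hT[...,2]>90))
hs=comp(box(325,362,198,240)&(hS[...,0]<18)&(hS[...,1]>150)&(hS[...,2]>80))
v,u=np.nonzero(hm); q=onz(T,np.c_[u,v],87)
print("handle top rect",cv2.minAreaRect(q[:,:2].astype(np.float32)), q[:,0].max())
for d,m,n in((T,hm,"T"),(S,hs,"S")):
    p=cloud(d)[m]; p=p[p[:,2]>78]; print(n,"handle z pct",np.percentile(p[:,2],[10,50,75,90,97]).round(1),"med",np.median(p,0).round(1),cv2.fitLine(p[:,:2].astype(np.float32),cv2.DIST_HUBER,0,.01,.01).ravel())
P=cloud(T)[178:275,192:270].reshape(-1,3); PS=cloud(S)[165:245,275:365].reshape(-1,3)
for n,p in(("T",P),("S",PS)):
    r=p[(p[:,2]>86)&(p[:,2]<97)&(p[:,0]<622)&(p[:,0]>370)&(abs(p[:,1]-160)<110)]
    print(n,"rim",len(r),np.median(r[:,2]),cv2.minAreaRect(r[:,:2].astype(np.float32)))
for d,b,n in((T,(328,376,172,206),"T"),(S,(194,238,224,258),"S")):
    w=cloud(d)[b[2]:b[3],b[0]:b[1]].reshape(-1,3); w=w[(w[:,2]>49)&(w[:,2]<65)]
    print(n,"tub",len(w),np.median(w[:,2]),cv2.minAreaRect(w[:,:2].astype(np.float32)))
lt=comp(box(328,376,172,206)&(hT[...,1]<70)&(hT[...,2]>180))
ls=comp(box(194,238,224,258)&(hS[...,1]<70)&(hS[...,2]>170))
cen=lambda m:np.argwhere(m).mean(0)[::-1]
print("label tri",tri(T,cen(lt),S,cen(ls)))
w=cloud(T)[195:228,205:252].reshape(-1,3); w=w[(w[:,2]>82)&(w[:,2]<102)&(w[:,0]<590)]
print("old",len(w),np.median(w[:,2]),cv2.minAreaRect(w[:,:2].astype(np.float32)))
E
```

```text
[220 157  11  27 227] [224.8 170.8]
[333 208  22  21 215] [343.1 218.1]
handle top rect ((665.3533935546875, 170.9849853515625), (75.08377838134766, 25.603975296020508), 3.5125296115875244) 702.9938206491754
T handle z pct [83.1 86.5 88.2 89.8 91. ] med [663.3 171.1  86.5] [9.8423076e-01 1.7688935e-01 6.6426709e+02 1.7160182e+02]
S handle z pct [80.9 84.  85.2 86.3 87.2] med [673.5 167.9  84. ] [ 9.0201503e-01 -4.3170461e-01  7.6430835e+02  1.2346784e+02]
T rim 1776 92.0288710434993 ((506.15447998046875, 159.00534057617188), (230.2300567626953, 160.4325714111328), 4.862247943878174)
S rim 787 89.12769050821669 ((508.1064147949219, 155.64572143554688), (234.11178588867188, 162.37664794921875), 4.855998516082764)
T tub 791 55.79894330475827 ((615.798583984375, -184.5298309326172), (62.02734375, 107.27165222167969), 20.104204177856445)
S tub 546 53.84674517677598 ((619.6840209960938, -187.46978759765625), (64.67994689941406, 107.36565399169922), 19.918825149536133)
[335 181  15  17 163] [342.2 189. ]
[196 224  39  18 281] [216.7 232. ]
label tri (array([ 609.32914441, -171.44648142,   48.96545047]), np.float64(20.703198942007518))
old 869 93.12453316571919 ((547.2951049804688, 165.3064727783203), (62.73104476928711, 107.45096588134766), 7.239367485046387)
```

```bash
python3 -m pendant '[0,0,0,0,0,-0.89,0,0,0,0,0,-0.89,0,0,0,0,0,-0.89,0,0,0,0,0,-0.89,-0.94,-0.805,0,0,0,0,-0.94,-0.805,0,0,0,0,-0.94,-0.805,0,0,0,0,-0.94,-0.805,0,0,0,0,-0.94,-0.805,0,0,0,0,-0.94,-0.805,0,0,0,0,-0.94,-0.805,0,0,0,0,-0.94,-0.805,0,0,0,0]' 60
python3 -m pendant '[-0.94,-0.805,0,0,0,0,-0.94,-0.805,0,0,0,0,-0.94,-0.805,0,0,0,0,-0.94,-0.805,0,0,0,0,-0.94,-0.805,0,0,0,0,-0.94,-0.805,0,0,0,0,-0.94,-0.805,0,0,0,0,-0.94,-0.805,0,0,0,0,-0.94,-0.805,0,0,0,0,-0.94,-0.805,0,0,0,0,-0.94,-0.805,0,0,0,0,-0.94,-0.805,0,0,0,0]'
python3 -m pendant '[-0.94,-0.805,0.5,0,0,0,-0.94,-0.805,0.5,0,0,0,-0.94,-0.805,0.5,0,0,0,-0.94,-0.805,0.5,0,0,0,0,0,0.5,0,0,0,0,0,0,0,0,0]'
python3 - <<'E'
from h import *
d=wrist("pics/w1.png"); import pickle; pickle.dump(d,open("w1.pkl","wb"))
s=d["state"]; print(s["t"],s["ee_pos"],s["orientation"],d["camera_matrix"],d["mount"])
E
```

```text
t: 1.6
ee_pos: [345.7, 402.1, 245.0]
orientation: [[-0.996, -0.085, -0.0], [-0.085, 0.996, -0.0], [0.0, -0.0, -1.0]]
force: [0.6, -0.9, 0.3]
width: 0.698
finger_force: 0.0
t: 3.1
ee_pos: [587.6, 228.5, 245.1]
orientation: [[-0.996, -0.085, -0.0], [-0.085, 0.996, -0.0], [0.0, -0.0, -1.0]]
force: [0.2, 0.1, -0.5]
width: 0.706
finger_force: 0.0
t: 3.85
ee_pos: [666.4, 171.7, 194.1]
orientation: [[-0.996, -0.085, -0.002], [-0.085, 0.996, -0.0], [0.002, -0.0, -1.0]]
force: [0.3, -0.1, 0.1]
width: 0.705
finger_force: 0.0
3.85 [666.37459591 171.74397124 194.12350365] [[-9.96347374e-01 -8.53688485e-02 -2.01759207e-03]
 [-8.53684974e-02  9.96349413e-01 -2.59626291e-04]
 [ 2.03239067e-03 -8.64391700e-05 -9.99997931e-01]] [[354.1089281    0.         280.85240495]
 [  0.         354.1089281  209.54573432]
 [  0.           0.           1.        ]] [[-4.28401703e-04  9.47484620e-01  3.19801051e-01  8.41798327e+01]
 [ 9.99999322e-01  5.95290930e-05  1.16321854e-03 -5.98115357e-01]
 [ 1.08309421e-03  3.19801332e-01 -9.47484002e-01 -1.28714478e+02]
 [ 0.00000000e+00  0.00000000e+00  0.00000000e+00  1.00000000e+00]]
```

View pics/w1.png

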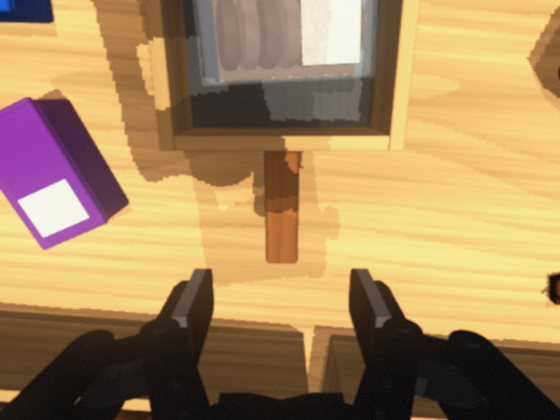

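The wrist view shows the handle bar from (282,150) to its free end at (282,263), the crate's end wall at rows 137–150, and the open fingers either side, centred on the bar.

```bash
python3 - <<'E'
from h import *; import pickle
d=pickle.load(open("w1.pkl","rb")); P=cloud(d)
p=lambda u,v,z: onz(d,(u,v),z)[0].round(1)
print("end",p(282,263,86),"midL/R",p(265,215,86),p(299,215,86),"root",p(265,152,86),p(299,152,86))
print("wall outer top L,R",p(160,150,91),p(404,150,91))
print("depth handle", [P[v,275:292].mean(0).round(1) for v in (170,215,250)],"rim",P[143,200:380].mean(0).round(1),"table",P[200,460].round(1))
s=d["state"];R=s["orientation"]
g=np.array(p(282,263,86))-40*np.array([.9964,.0847,0]); g[2]=71
print("grip->TCP delta tool",R.T@(g-s["ee_pos"]))
# arc rows: hinge in tool frame
for H in (np.array([392.4,147.8,29]),):
    t=g; dth=0.035
    k=np.array([-.0847,.9964,0]); 
    Rw=cv2.Rodrigues(-dth*k)[0]
    print("arc shift tool per row", R.T@(Rw@(t-H)-(t-H)), "turn",R.T@(-dth*k))
E
```

```text
end [703.7 174.9  86. ] midL/R [667.  159.6  86. ] [665.  183.6  86. ] root [622.4 156.4  86. ] [620.5 179.1  86. ]
wall outer top L,R [626.1  88.   91. ] [612.5 247.1  91. ]
depth handle [array([633.3, 169.5,  87.3]), array([665.5, 172.3,  87.3]), array([692.6, 174.6,  87.1])] rim [614.2 171.9  92.3] table [666.9 342.6  -0.9]
grip->TCP delta tool [ 2.29092056e+00 -4.44765983e-03  1.23128415e+02]
arc shift tool per row [ 1.65588551e+00  2.75744737e-04 -9.50561761e+00] turn [ 2.34691905e-05 -3.49997654e-02  3.07305559e-06]
```

```bash
python3 -m pendant '[0.11,0,0.8,0,0,0,0,0,0.8,0,0,0,0,0,0.8,0,0,0,0,0,0.8,0,0,0,0,0,0.8,0,0,0,0,0,0.8,0,0,0,0,0,0.8,0,0,0,0,0,0.55,0,0,0,0,0,0,0,0,0]'
python3 -m pendant '[0,0,0,0,0,0,0,0,0,0,0,0,0,0,0,0,0,0,0,0,0,0,0,0,0,0,0,0,0,0,0,0,0,0,0,0]' 15
```

```text
t: 5.03
ee_pos: [664.4, 171.4, 71.3]
orientation: [[-0.996, -0.085, -0.001], [-0.085, 0.996, -0.0], [0.001, -0.0, -1.0]]
force: [-0.4, -0.8, 0.3]
width: 0.699
finger_force: 0.0
t: 5.78
ee_pos: [665.0, 171.9, 73.2]
orientation: [[-0.996, -0.086, 0.001], [-0.086, 0.996, 0.001], [-0.001, 0.001, -1.0]]
force: [-2.0, 2.9, 4.8]
width: 0.269
finger_force: 59.8
```

```bash
python3 -m pendant '[0.08,0,-0.476,0,-0.29,0,0.08,0,-0.476,0,-0.29,0,0.08,0,-0.476,0,-0.29,0,0.08,0,-0.476,0,-0.29,0,0.08,0,-0.476,0,-0.29,0]'
python3 -m pendant '[0.08,0,-0.476,0,-0.29,0,0.08,0,-0.476,0,-0.29,0,0.08,0,-0.476,0,-0.29,0,0.08,0,-0.476,0,-0.29,0,0.08,0,-0.476,0,-0.29,0]'
```

```text
t: 6.4
ee_pos: [653.4, 170.9, 119.3]
orientation: [[-0.981, -0.086, 0.174], [-0.084, 0.996, 0.015], [-0.175, 0.0, -0.985]]
force: [3.8, 4.6, -1.9]
width: 0.271
finger_force: 58.9
t: 7.02
ee_pos: [633.9, 169.2, 163.4]
orientation: [[-0.936, -0.086, 0.341], [-0.08, 0.996, 0.03], [-0.342, 0.0, -0.94]]
force: [1.4, 5.3, -3.6]
width: 0.274
finger_force: 58.9
```

```bash
python3 -m pendant '[0.08,0,-0.476,0,-0.29,0,0.08,0,-0.476,0,-0.29,0,0.08,0,-0.476,0,-0.29,0,0.08,0,-0.476,0,-0.29,0,0.08,0,-0.476,0,-0.29,0,0,0,0,0,0,0,0,0,0,0,0,0,0,0,0,0,0,0,0,0,0,0,0,0,0,0,0,0,0,0,0,0,0,0,0,0]'
python3 - <<'E'
from h import *
w=wrist("pics/w2.png"); t=snapshot("scene"); cv2.imwrite("pics/s2.png",t["pixels"][:,:,::-1])
a=cv2.resize(t["pixels"][150:260,260:400,::-1],(560,420))
cv2.imwrite("pics/c2.png",np.hstack([a[:, :380],w["pixels"][:,70:490,::-1]]))
E
```

```text
t: 8.4
ee_pos: [607.4, 166.9, 202.8]
orientation: [[-0.865, -0.086, 0.495], [-0.074, 0.996, 0.043], [-0.497, 0.0, -0.868]]
force: [-2.4, 5.8, -4.3]
width: 0.272
finger_force: 59.3
```

View pics/c2.png

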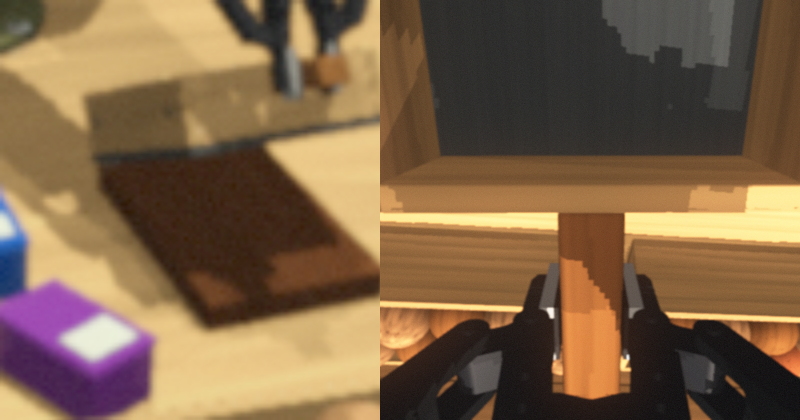

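The left half shows the crate raised with the stand exposed. The right half (wrist) shows the crate's handle end empty above the wall at row 155, so the tub has slid out of view. I'll check from the top camera that it reached the hinge wall.

```bash
python3 -m pendant '[0,0,0,0,0,0,0,0,0,0,0,0,0,0,0,0,0,0,0,0,0,0,0,0]'
python3 - <<'E'
from h import *
s=bot.read_state();th=np.arctan2(-s["orientation"][2,0],-s["orientation"][2,2]); print("theta",th)
d=snapshot("top"); P=cloud(d)[170:290,180:290].reshape(-1,3)
H=np.array([390.5,148,29]); c=np.array([.9964,.0847,0]);y=np.array([-.0847,.9964,0]);z=np.array([0,0,1])
X=np.c_[np.cos(th)*c+np.sin(th)*z,y,np.cos(th)*z-np.sin(th)*c]
q=(P-H)@X; q=q[(abs(q[:,1])<66)&(q[:,0]>12)&(q[:,0]<215)]
t=q[(q[:,2]>52)&(q[:,2]<72)]
print(len(q),len(t),np.percentile(t[:,0],[2,10,50,90,98]),np.percentile(t[:,1],[2,50,98]))
f=q[abs(q[:,2]-8)<7]; print("floor x",np.percentile(f[:,0],[1,5,50,99]))
cv2.imwrite("pics/t3.png",cv2.resize(d["pixels"][150:290,160:320,::-1],None,fx=4,fy=4))
E
```

```text
t: 9.0
ee_pos: [607.4, 166.9, 202.8]
orientation: [[-0.865, -0.086, 0.495], [-0.074, 0.996, 0.043], [-0.497, 0.0, -0.868]]
force: [-1.5, 6.0, -3.5]
width: 0.268
finger_force: 59.3
theta 0.5199899057256839Traceback (most recent call last):
  File "<stdin>", line 8, in <module>
    return _quantile_unchecked(
        a, q, axis, out, overwrite_input, method, keepdims, weights)
    return _ureduce(a,
                    func=_quantile_ureduce_func,
    ...<5 lines>...
                    overwrite_input=overwrite_input,
                    method=method)
    r = func(a, **kwargs)
    result = _quantile(arr,
                       quantiles=q,
    ...<2 lines>...
                       out=out,
                       weights=wgt)
    slices_having_nans = np.isnan(arr[-1, ...])
                                  ~~~^^^^^^^^^
IndexError: index -1 is out of bounds for axis 0 with size 0
```

```bash
python3 - <<'E'
from h import *
s=bot.read_state();th=0.52
H=np.array([390.5,148,29]); c=np.array([.9964,.0847,0]);y=np.array([-.0847,.9964,0]);z=np.array([0,0,1])
X=np.c_[np.cos(th)*c+np.sin(th)*z,y,np.cos(th)*z-np.sin(th)*c]
for n,d in(("wrist",wrist()),("top",snapshot("top")),("scene",snapshot("scene"))):
    q=(cloud(d).reshape(-1,3)-H)@X; i=(abs(q[:,1])<66)&(q[:,0]>12)&(q[:,0]<215); q=q[i&(abs(q[:,2])<85)]
    f=q[abs(q[:,2]-8)<8]; t=q[(q[:,2]>50)&(q[:,2]<75)]
    print(n,len(q),len(f),f[:,0].min() if len(f) else 0,len(t),np.percentile(t[:,0],[2,50,98]) if len(t) else 0)
    if n=="top": cv2.imwrite("pics/t3.png",cv2.resize(d["pixels"][150:290,160:320,::-1],None,fx=4,fy=4))
E
```

```text
wrist 43692 43692 156.19064338101975 0 0
top 550 546 12.830497353405065 2 [12.14799697 13.55171743 14.9554379 ]
scene 934 0 0 3 [39.2510857  66.22749338 66.63283412]
```

```bash
python3 -m pendant '[0,0,0,0,0,0,0,0,0,0,0,0,0,0,0,0,0,0,0,0,0,0,0,0,0,0,0,0,0,0,0,0,0,0,0,0,0,0,0,0,0,0,0,0,0,0,0,0,0,0,0,0,0,0,0,0,0,0,0,0,0,0,0,0,0,0]'
```

```text
t: 10.58
ee_pos: [607.4, 166.9, 202.8]
orientation: [[-0.865, -0.086, 0.495], [-0.074, 0.996, 0.043], [-0.497, 0.0, -0.868]]
force: [-1.4, 5.3, -5.0]
width: 0.27
finger_force: 59.3
```

View pics/t3.png

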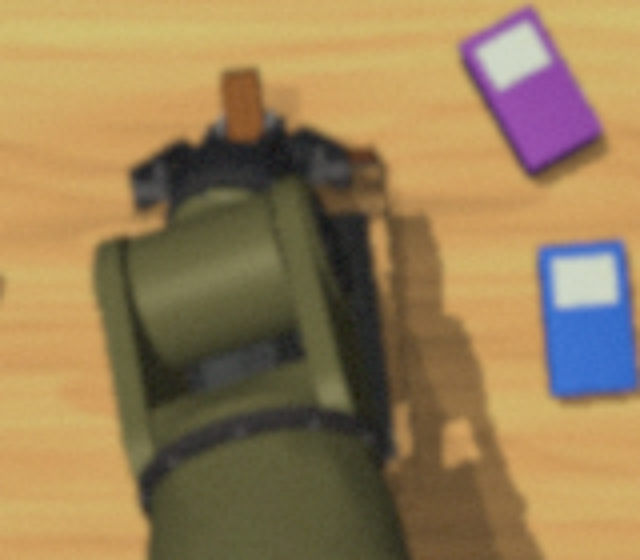

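The top crop shows the arm covering the crate, with its handle held at (240,105). There was no view of the tub. I'll lower the crate by the inverse rows, slower at the end.

```bash
python3 -m pendant '[-0.0635,0,0.4785,0,0.29,0,-0.0635,0,0.4785,0,0.29,0,-0.0635,0,0.4785,0,0.29,0,-0.0635,0,0.4785,0,0.29,0,-0.0635,0,0.4785,0,0.29,0,-0.0635,0,0.4785,0,0.29,0,-0.0635,0,0.4785,0,0.29,0,-0.0635,0,0.4785,0,0.29,0,-0.0635,0,0.4785,0,0.29,0,-0.0635,0,0.4785,0,0.29,0]'
python3 -m pendant '[-0.036,0,0.239,0,0.145,0,-0.036,0,0.239,0,0.145,0,-0.036,0,0.239,0,0.145,0,-0.036,0,0.239,0,0.145,0,-0.036,0,0.239,0,0.145,0,-0.036,0,0.239,0,0.145,0,-0.036,0,0.239,0,0.145,0,-0.036,0,0.239,0,0.145,0]'
```

```text
t: 11.82
ee_pos: [653.7, 170.9, 118.6]
orientation: [[-0.982, -0.086, 0.171], [-0.084, 0.996, 0.015], [-0.172, 0.001, -0.985]]
force: [0.2, 6.0, -1.5]
width: 0.272
finger_force: 59.5
t: 12.82
ee_pos: [663.6, 171.8, 81.3]
orientation: [[-0.996, -0.086, 0.034], [-0.086, 0.996, 0.004], [-0.034, 0.001, -0.999]]
force: [1.2, 4.5, -2.2]
width: 0.266
finger_force: 59.5
```

```bash
python3 -m pendant '[-0.036,0,0.239,0,0.145,0,-0.018,0,0.12,0,0.072,0,-0.018,0,0.12,0,0.072,0,0,0,0,0,0,0,0,0,0,0,0,0]'
```

```text
t: 13.45
ee_pos: [665.0, 171.9, 73.2]
orientation: [[-0.996, -0.086, -0.001], [-0.086, 0.996, 0.001], [0.001, 0.001, -1.0]]
force: [-9.5, 2.8, 9.7]
width: 0.268
finger_force: 61.2
```

```bash
python3 -m pendant '[0,0,0,0,0,0,0,0,0,0,0,0,0,0,0,0,0,0,0,0,0,0,0,0,0,0,-0.5,0,0,0,0,0,-1,0,0,0,0,0,-1,0,0,0,0,0,-1,0,0,0]' 80
python3 -m pendant '[0,0,-0.29,0,0,0.907,0,0,-0.29,0,0,0.907,0,0,-0.29,0,0,0.907,0,0,-0.29,0,0,0.907,0,0,-0.29,0,0,0.907,0,0,-0.29,0,0,0.907,0,0,-0.29,0,0,0.907,0,0,-0.29,0,0,0.907,0,0,-0.29,0,0,0.907,0,0,-0.29,0,0,0.907,0,0,-0.29,0,0,0.907,0,0,-0.29,0,0,0.907]'
python3 -m pendant '[-0.94,-0.494,0,0,0,0,-0.94,-0.494,0,0,0,0,-0.94,-0.494,0,0,0,0,-0.94,-0.494,0,0,0,0,-0.94,-0.494,0,0,0,0,-0.94,-0.494,0,0,0,0,-0.94,-0.494,0,0,0,0,-0.94,-0.494,0,0,0,0,-0.94,-0.494,0,0,0,0,-0.94,-0.494,0,0,0,0,-0.94,-0.494,0,0,0,0,-0.94,-0.494,0,0,0,0]'
python3 -m pendant '[-0.94,-0.494,0,0,0,0,-0.94,-0.494,0,0,0,0,-0.94,-0.494,0,0,0,0,-0.94,-0.494,0,0,0,0,-0.94,-0.494,0,0,0,0,0,0,0,0,0,0]'
python3 - <<'E'
from h import *; import pickle
d=wrist("pics/w4.png"); pickle.dump(d,open("w4.pkl","wb")); T=snapshot("top"); np.savez("top4.npz",**T)
print(d["state"]["q"].round(2))
a=cv2.resize(T["pixels"][140:280,190:330,::-1],(420,420))
cv2.imwrite("pics/c4.png",np.hstack([a,d["pixels"][:,90:470,::-1]]))
E
```

```text
t: 14.45
ee_pos: [665.3, 171.6, 144.5]
orientation: [[-0.996, -0.085, 0.001], [-0.085, 0.996, 0.0], [-0.001, 0.0, -1.0]]
force: [0.6, -0.5, 0.6]
width: 0.941
finger_force: 0.0
t: 15.95
ee_pos: [665.1, 171.5, 213.3]
orientation: [[-0.34, 0.941, 0.001], [0.941, 0.34, 0.0], [-0.0, 0.001, -1.0]]
force: [-1.0, -0.2, 0.3]
width: 0.938
finger_force: 0.0
t: 17.45
ee_pos: [630.9, -82.5, 211.9]
orientation: [[-0.343, 0.939, 0.0], [0.939, 0.343, 0.0], [-0.0, 0.0, -1.0]]
force: [0.1, 0.2, -0.7]
width: 0.939
finger_force: 0.0
t: 18.2
ee_pos: [616.6, -188.0, 211.8]
orientation: [[-0.341, 0.94, 0.0], [0.94, 0.341, -0.0], [-0.0, 0.0, -1.0]]
force: [-0.2, 0.5, -0.2]
width: 0.935
finger_force: 0.0
[-0.35  0.54  1.26 -0.    1.34 -0.7 ]
```

View pics/c4.png

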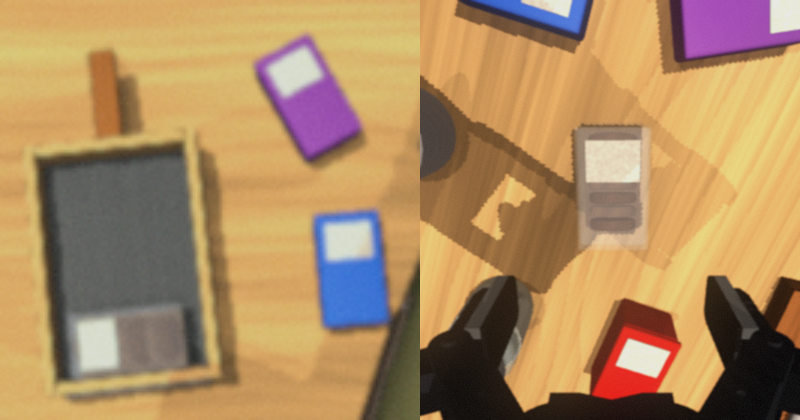

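Left half: the old tub is now at the hinge end (130,345), and the crate lies level and empty behind it. Right half (wrist): the clear tub is at composite (612,187).

```bash
python3 - <<'E'
from h import *; import pickle
d=pickle.load(open("w4.pkl","rb")); T=dict(np.load("top4.npz")); s=d["state"]; R=s["orientation"]
w=cloud(d); m=np.zeros(w.shape[:2],bool); m[110:262,228:335]=1
p=w[m&(w[...,2]>49)&(w[...,2]<65)]
r=cv2.minAreaRect(p[:,:2].astype(np.float32)); print("wrist tub",len(p),np.median(p[:,2]),r)
# outline of lid by ray-cast of image corners onto z=56
q=onz(d,[(245,125),(320,125),(328,249),(249,249)],56)
for c in q: print(c.round(1))
print("mean",q.mean(0).round(1))
t=np.array([*r[0],0]); print("delta tool",(R.T@(t-s["ee_pos"])).round(1))
P=cloud(T)
A=P[178:275,192:270].reshape(-1,3); A=A[(A[:,2]>86)&(A[:,2]<97)&(A[:,0]<622)&(A[:,0]>370)&(abs(A[:,1]-160)<110)]
print("rim",np.median(A[:,2]),cv2.minAreaRect(A[:,:2].astype(np.float32)))
H=np.array([390.5,148,29]); X=np.array([[.9964,.0847,0],[-.0847,.9964,0],[0,0,1]]).T
q=(P[178:275,192:270].reshape(-1,3)-H)@X; q=q[(abs(q[:,1])<66)&(q[:,0]>14)&(q[:,0]<216)]
t=q[q[:,2]>45]; f=q[q[:,2]<20]; print("old tub top x",np.percentile(t[:,0],[2,50,98]),"z",np.median(t[:,2]),"y",np.percentile(t[:,1],[2,98]),"floor",np.median(f[:,2]),np.percentile(f[:,0],[2,98]))
o=t[(t[:,2]>57)&(t[:,0]<120)];print(cv2.minAreaRect(o[:,:2].astype(np.float32)))
E
```

```text
wrist tub 9153 56.37015122426078 ((615.1660766601562, -186.59844970703125), (62.123043060302734, 106.76367950439453), 20.017030715942383)
[ 569.2 -145.7   56. ]
[ 624.5 -125.6   56. ]
[ 671.1 -222.3   56. ]
[ 605.6 -246.    56. ]
mean [ 617.6 -184.9   56. ]
delta tool [  1.8  -0.9 211.8]
rim 91.91736200297476 ((506.52410888671875, 158.94390869140625), (230.87452697753906, 160.00140380859375), 4.9376325607299805)
old tub top x [15.30517873 43.46578507 71.97783463] z 64.34128690129626 y [-48.79429607  53.79039229] floor 7.901442074872421 [ 33.85915468 212.41737275]
((43.66812515258789, 2.619243621826172), (59.06753158569336, 107.21492767333984), 0.02517520636320114)
```

```bash
python3 -m pendant '[0.09,-0.04,1,0,0,0,0,0,1,0,0,0,0,0,1,0,0,0,0,0,1,0,0,0,0,0,1,0,0,0,0,0,1,0,0,0,0,0,1,0,0,0,0,0,0.8,0,0,0,0,0,0.5,0,0,0,0,0,0.4,0,0,0,0,0,0,0,0,0]'
python3 -m pendant '[0,0,0,0,0,0,0,0,0,0,0,0,0,0,0,0,0,0]' 65
python3 -m pendant '[0,0,0,0,0,0,0,0,0,0,0,0,0,0,0,0,0,0]' 62
python3 -m pendant '[0,0,0,0,0,0,0,0,0,0,0,0]' 61
```

```text
t: 19.68
ee_pos: [615.5, -184.8, 37.5]
orientation: [[-0.343, 0.939, -0.0], [0.939, 0.343, 0.0], [0.0, -0.0, -1.0]]
force: [1.2, 0.3, -0.4]
width: 0.934
finger_force: 0.0
t: 20.05
ee_pos: [615.7, -184.9, 38.2]
orientation: [[-0.343, 0.939, 0.001], [0.939, 0.343, -0.0], [-0.0, 0.0, -1.0]]
force: [-0.7, -0.4, 0.3]
width: 0.76
finger_force: 0.0
t: 20.42
ee_pos: [616.1, -184.9, 38.4]
orientation: [[-0.343, 0.939, 0.002], [0.939, 0.343, -0.0], [-0.001, 0.001, -1.0]]
force: [4.0, 1.2, 3.4]
width: 0.725
finger_force: 2.3
t: 20.68
ee_pos: [616.1, -184.8, 38.5]
orientation: [[-0.343, 0.939, 0.002], [0.939, 0.343, -0.0], [-0.001, 0.001, -1.0]]
force: [4.1, 3.5, 6.0]
width: 0.72
finger_force: 26.2
```

```bash
python3 -m pendant '[0,0,-0.3,0,0,0,0,0,-0.6,0,0,0,0,0,-0.8,0,0,0,0,0,-0.8,0,0,0,0,0,-0.8,0,0,0.55,0,0,-0.8,0,0,0.55,0,0,-0.8,0,0,0.55,0,0,-0.8,0,0,0.55,0,0,-0.7,0,0,0,0,0,0,0,0,0]'
python3 -m pendant '[0.4,-0.04,0,0,0,0,0.8,-0.075,0,0,0,0,0.8,-0.075,0,0,0,0,0.8,-0.075,0,0,0,0,0.8,-0.075,0,0,0,0,0.8,-0.075,0,0,0,0,0.8,-0.075,0,0,0,0,0.8,-0.075,0,0,0,0,0.8,-0.075,0,0,0,0,0.8,-0.075,0,0,0,0,0.8,-0.075,0,0,0,0,0.8,-0.075,0,0,0,0]'
python3 -m pendant '[0.8,-0.075,0,0,0,0,0.8,-0.075,0,0,0,0,0.8,-0.075,0,0,0,0,0.8,-0.075,0,0,0,0,0.8,-0.075,0,0,0,0,0.8,-0.075,0,0,0,0,0.8,-0.075,0,0,0,0,0.8,-0.075,0,0,0,0,0.8,-0.075,0,0,0,0,0.8,-0.075,0,0,0,0,0.4,-0.04,0,0,0,0,0,0,0,0,0,0]'
python3 - <<'E'
from h import *; import pickle
d=wrist("pics/w5.png"); pickle.dump(d,open("w5.pkl","wb")); print(d["state"]["ee_pos"],d["state"]["orientation"][:2,1],d["state"]["finger_force"])
E
```

```text
t: 21.92
ee_pos: [616.0, -185.0, 167.4]
orientation: [[-0.087, 0.996, 0.002], [0.996, 0.087, -0.001], [-0.001, 0.002, -1.0]]
force: [-0.1, 0.8, -3.9]
width: 0.717
finger_force: 26.8
t: 23.42
ee_pos: [582.3, -2.0, 165.9]
orientation: [[-0.086, 0.996, 0.0], [0.996, 0.086, 0.0], [-0.0, 0.0, -1.0]]
force: [1.0, -0.7, -3.8]
width: 0.718
finger_force: 26.8
t: 24.92
ee_pos: [552.2, 163.4, 165.9]
orientation: [[-0.087, 0.996, 0.0], [0.996, 0.087, -0.0], [-0.0, 0.0, -1.0]]
force: [-0.6, -0.6, -2.4]
width: 0.721
finger_force: 26.8
[552.23333335 163.40507706 165.85053761] [0.99622736 0.08678159] 26.7922443151474
```

View pics/w5.png

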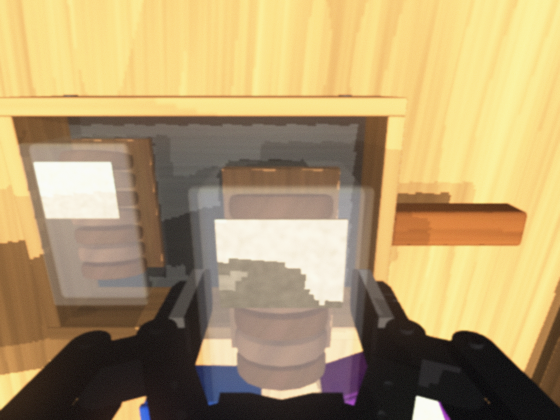

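The held tub's far lid edge is at row 187, columns 195–372. The crate's far wall has its outer edge at row 97, and the handle-end wall's outer edge is at column 405. I'll check the clearances.

```bash
python3 - <<'E'
from h import *; import pickle
d=pickle.load(open("w5.pkl","rb")); s=d["state"]; R=s["orientation"]
f=lambda u,v,z:(R.T@(onz(d,(u,v),z)[0]-s["ee_pos"])).round(1)
print("crate outer corner +x+y (tool xy)",f(405,97,91.5),"outer far wall mid",f(280,96,91.5),"far hinge",f(0,97,91.5))
print("lid far L,R",f(193,187,183.4),f(373,187,183.4))
P=(cloud(d)-s["ee_pos"])@R
q=P.reshape(-1,3); z=s["ee_pos"][2]-q[:,2]
t=q[(z>178)&(z<190)&(abs(q[:,1])<45)]; print("lid cloud",len(t),np.median(s["ee_pos"][2]-t[:,2]),np.percentile(t[:,0],[1,99]),np.percentile(t[:,1],[1,99]))
r=q[(z>86)&(z<97)&(q[:,1]>40)]; print("rim cloud y max,x max",np.percentile(r[:,1],[50,98]),np.percentile(r[:,0],[50,98]))
o=q[(z>88)&(z<98)&(q[:,1]<-40)]; print("old tub edge y",np.percentile(o[:,1],[2,50,98]))
E
```

```text
crate outer corner +x+y (tool xy) [77.8 66.  74.3] outer far wall mid [78.4 -2.4 74.3] far hinge [  77.9 -155.3   74.3]
lid far L,R [ 51.7 -30.5 -17.6] [ 51.7  27.9 -17.6]
lid cloud 37226 183.73147385530513 [-33.99356735  51.31112136] [-35.37193029  32.74813386]
rim cloud y max,x max [ 70.69058309 147.42642326] [ 3.81150222 76.26334143]
old tub edge y [-160.53627646 -123.12956317  -54.48508323]
```

```bash
python3 -m pendant '[0,-0.2,0.3,0,0,0,0,0,0.6,0,0,0,0,0,0.7,0,0,0,0,0,0.7,0,0,0,0,0,0.7,0,0,0,0,0,0.6,0,0,0,0,0,0.4,0,0,0,0,0,0.2,0,0,0,0,0,0.1,0,0,0,0,0,0,0,0,0]'
python3 -m pendant '[0,0,0.1,0,0,0,0,0,0,0,0,0]'
```

```text
t: 26.22
ee_pos: [548.5, 162.7, 80.1]
orientation: [[-0.086, 0.996, 0.0], [0.996, 0.086, 0.0], [0.0, 0.001, -1.0]]
force: [0.5, -0.7, -3.0]
width: 0.718
finger_force: 26.8
t: 26.48
ee_pos: [548.3, 162.6, 77.9]
orientation: [[-0.086, 0.996, 0.0], [0.996, 0.086, -0.0], [-0.0, 0.0, -1.0]]
force: [0.5, -0.3, -3.0]
width: 0.713
finger_force: 26.8
```

```bash
python3 -m pendant '[0,0,0.06,0,0,0,0,0,0,0,0,0]'
python3 -m pendant '[0,0,0.05,0,0,0,0,0,0,0,0,0]'
python3 -m pendant '[0,0,0.05,0,0,0,0,0,0,0,0,0]'
```

```text
t: 26.72
ee_pos: [548.3, 162.6, 76.6]
orientation: [[-0.086, 0.996, 0.0], [0.996, 0.086, -0.0], [-0.0, 0.0, -1.0]]
force: [0.5, 0.5, -3.6]
width: 0.721
finger_force: 26.8
t: 26.98
ee_pos: [548.3, 162.6, 75.6]
orientation: [[-0.086, 0.996, 0.0], [0.996, 0.086, -0.0], [-0.0, 0.0, -1.0]]
force: [-0.1, -0.2, -3.6]
width: 0.72
finger_force: 26.8
t: 27.22
ee_pos: [548.5, 162.7, 75.5]
orientation: [[-0.086, 0.996, 0.001], [0.996, 0.086, 0.0], [0.0, 0.001, -1.0]]
force: [-5.0, -0.5, 5.4]
width: 0.718
finger_force: 27.5
```

```bash
python3 -m pendant '[0,0,0,0,0,0,0,0,0,0,0,0,0,0,0,0,0,0]' 65
python3 -m pendant '[0,0,0,0,0,0,0,0,0,0,0,0,0,0,-0.2,0,0,0,0,0,-0.5,0,0,0,0,0,-0.8,0,0,0,0,0,-1,0,0,0,0,0,-1,0,0,0,0,0,-1,0,0,0,0,0,-1,0,0,0,0,0,-1,0,0,0,0,0,-1,0,0,0]' 71
python3 -m pendant '[-1,0,0,0,0,0,-1,0,0,0,0,0,-1,0,0,0,0,0,-1,0,0,0,0,0,-1,0,0,0,0,0,-1,0,0,0,0,0,-1,0,0,0,0,0,-1,0,0,0,0,0,-1,0,0,0,0,0,-1,0,0,0,0,0,-1,0,0,0,0,0,-1,0,0,0,0,0]'
python3 - <<'E'
from h import *
T=snapshot("top"); S=snapshot("scene"); P=cloud(T)
H=np.array([390.5,148,29]); X=np.array([[.9964,.0847,0],[-.0847,.9964,0],[0,0,1]]).T
q=(P[178:275,192:270].reshape(-1,3)-H)@X; q=q[(abs(q[:,1])<66)&(q[:,0]>14)&(q[:,0]<216)&(q[:,2]>57)]
for a,b in((0,100),(100,216)):
    o=q[(q[:,0]>a)&(q[:,0]<b)]; print(np.median(o[:,2]),cv2.minAreaRect(o[:,:2].astype(np.float32)))
cv2.imwrite("pics/c6.png",np.hstack([cv2.resize(T["pixels"][130:290,100:430,::-1],(400,194)),cv2.resize(S["pixels"][160:260,120:326,::-1],(400,194))]))
E
```

```text
t: 27.6
ee_pos: [548.4, 162.6, 74.7]
orientation: [[-0.086, 0.996, 0.0], [0.996, 0.086, 0.0], [0.0, 0.0, -1.0]]
force: [-0.1, 0.1, 0.1]
width: 0.761
finger_force: 0.0
t: 28.98
ee_pos: [548.3, 162.6, 226.7]
orientation: [[-0.086, 0.996, 0.001], [0.996, 0.086, 0.0], [0.0, 0.001, -1.0]]
force: [0.3, -0.2, 0.3]
width: 0.836
finger_force: 0.0
t: 30.48
ee_pos: [569.1, -77.8, 224.7]
orientation: [[-0.086, 0.996, 0.0], [0.996, 0.086, -0.0], [-0.0, 0.0, -1.0]]
force: [0.8, 0.8, 0.3]
width: 0.829
finger_force: 0.0
64.33433371543333 ((43.619529724121094, 2.8288307189941406), (58.926273345947266, 107.09375), 0.017453990876674652)
64.21075774064263 ((157.60516357421875, 0.6967697143554688), (62.41053771972656, 107.19293212890625), 0.11334668844938278)
```

View pics/c6.png

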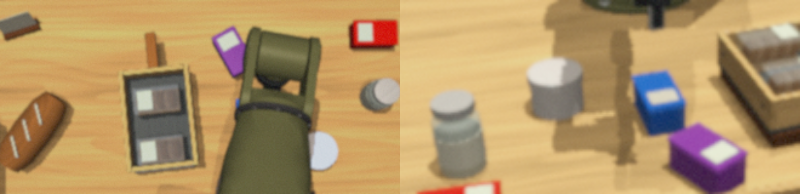

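The last picture shows both tubs upright in the crate, the old one at (160,150) and the new one at (157,100). The crate is level and the jar, tin and loaf have not been disturbed. The arm is clear of everything, so I'm handing in.

```bash
python3 -c "
from station import bot
print(bot.job_done())"
```

```text
the job is handed in; nothing more can be done
None
```

I handed the job in at about 30.5 s: I lifted the crate to 30 degrees, held it for about 3 s, and lowered it gently until it lay level, with the old tub slid to the hinge end. I then set the matching tub upright at the handle end with about 27 N of grip, leaving the jar, tin and loaf in place and the arm clear of everything.

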